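# Clamp a re-heeled clog sole in the screw press until its force tab pops out

### The job

Lift the wooden clog sole out of the tray, lay it on the bed of the screw press as it lies now (heel pad up) and slide it in under the platen, heel first, until its rounded heel rests gently against both stop pins and the sole points straight out of the press. Then tighten the T-handle clockwise just until the steel force tab springs out of the side of the ram: stop there without overtightening, let go, and leave the sole clamped. Leave everything else undisturbed.

Things in the scene. Friction and masses are not known exactly. Their poses are not given: they have to be found in the camera images.
- sole: Wooden clog sole, 259 mm long, 0.2 to 0.35 kg, lying footbed down in the tray, black rubber heel pad up. Origin: underside, middle of the waist at its balance point, the place to grip; +x points to the heel, z up. Waist 48 mm wide (y), 22 mm thick, straight from x = -20 to +75 mm. Heel 58 mm wide, 36 to 40 mm tall with its pad, from x = +78 mm to its half-round end at +139 mm. Front 74 mm wide, ends at x = -119 mm.
- sole_heel (a point): Point on the sole's underside at the centre of the half-round heel end (radius 29 mm): 110 mm along +x from the sole's origin.
- press: Dark cast-iron C-frame screw press bolted to the cabinet top (fixed), open towards its own -x. Origin: on the cabinet top under the screw axis; z up. Flat bed 20 mm high, 100 mm wide (y), from x = -200 to +85 mm; column 56 mm wide at x = +46 to +90 mm; the arm over the bed (underside 124 mm, top 168 mm high) reaches forward to x = -21 mm.
- seat (a point): Point on the bed's upper face (20 mm above the cabinet top) on the screw axis; axes as the press. With the sole home against both pins the centre of its half-round heel lies over this point.
- heel_stop: Two fixed upright steel stop pins, 12 mm in diameter, 30 mm tall, standing on the bed at x = +28.7 mm, y = +20 and -20 mm; origin on the bed on the screw axis, axes as the press. The half-round heel nests between them, touching both.
- handle_bar (a point): Centre of the steel T-handle's cross-bar on the screw axis, 202 mm above the cabinet top; x along the bar, z up. Bar 84 mm long, 12 mm wide, 20 mm tall, on a 12 mm neck with 20 mm free below the bar. Turns clockwise seen from above to tighten, at a fixed height; stays where left. Drag 0.22 N m plus 0.0032 N m per N of clamping force. One full turn lowers the ram 20 mm.
- platen: Round steel platen, 48 mm in diameter, under the ram; origin at the centre of its pressing face, z up. It starts about 3 to 9 mm above the heel pad of a sole lying on the bed. It bears on springs inside the ram: 10 N preload, then 15 N per mm.
- tab (a joint): How far the force tab has sprung out: about 0 to 2 mm while it is still held, 0.016 m once popped, which happens at about 32 N of clamping force, where the springs have given about 1.5 mm. It then stays out. More than 55 N crushes the glued pad: about 0.45 rad of handle turn after the pop.
- tab_tip (a point): Outer end of the force tab, a flat steel tongue 14 mm wide and 6 mm thick, on the +y side of the dark 52 mm diameter ram cartridge just above the platen: 32 mm from the screw axis when in, 48 mm when popped out.
- tray: Black plastic boot tray, 360 mm (x) by 300 mm (y), rim 18 mm high, walls and floor 4 mm thick; stays put. Origin under its centre.
- shoe_horn: Bystander in the tray: red plastic shoe horn, 175 mm long (x), 40 mm wide, 10 mm high; origin under its middle.
- boot_pick: Bystander in the tray: steel boot pick with a hooked end, 140 mm long (x), 8 mm high; origin under its handle.
- heel_cup: Bystander in the tray: blue silicone heel cup, 65 mm by 60 mm, 26 mm high; origin under its middle.
- coaster: Bystander: round ceramic coaster, 90 mm in diameter, 8 mm thick; origin under its centre.
- mug: Bystander standing on the coaster: terracotta mug, 76 mm in diameter, 88 mm high; origin under its centre.
- polish_tin: Bystander: shoe polish tin, 69 mm in diameter, 27 mm high; origin under its centre.
- brush: Bystander: shoe brush, 140 mm long (x), 46 mm wide, 44 mm high, bristles down; origin under its centre.

How it is judged (in metres and radians):
On the way, in this order (a step that is already met when the one before it is completed fails the run):
1. the sole lies on the press bed, heel home against the stop pins and pointing straight out (horizontal distance between sole_heel and seat below 0.002 m and z of sole in the frame of seat below 0.003 m and angle between sole's own z axis and vertical below 0.06 rad and angle between the x axis of sole and the x axis of press, either way round below 0.12 rad), for 0.2 s.
2. the force tab pops out with the sole clamped under the platen (value of joint tab above 0.012 m and contact force between platen and sole above 20 N), for 0.1 s.
At the end, for the whole second after the job is handed in: The tab is out by more than 12 mm, the platen presses the sole with 20 to 55 N, and the sole lies still and flat on the bed with the centre of its half-round heel within 2.5 mm of the screw axis and its length within 0.13 rad of the press's x axis (all of step 2 and contact force between platen and sole below 55 N and horizontal distance between sole_heel and seat below 0.0025 m and z of sole in the frame of seat below 0.003 m and angle between the x axis of sole and the x axis of press, either way round below 0.13 rad and angle between sole's own z axis and vertical below 0.06 rad and linear speed of sole below 0.01 m/s); the robot touches nothing.
It fails at once if the pad is crushed: platen pressed on the sole with more than 55 N (contact force between platen and sole above 55 N).
It fails at once if the heel is rammed against the stop pins with more than 30 N (contact force between sole and heel_stop above 30 N).
It fails at once if a bystander is moved by more than 25 mm (distance of any of shoe_horn, boot_pick, heel_cup, coaster, mug, polish_tin, brush from where it was at the start of the episode above 0.025 m).
It also fails if it takes over 69 s, if anything falls off the work surface, if the arm or the gripper's body presses on something with over 40 N, if the wrist force passes 120 N, or if a joint passes its speed limit or range.

### The arm

A 6-joint arm with a two-finger parallel gripper is mounted at the origin on the work surface. World frame = base frame: x ahead of the robot, y to its left, z up, the work surface at z = 0. Lengths are in mm, angles in rad, forces in N, time in s.
With the tool pointing down it reaches from about 400 to 925 mm from the base axis. Payload 12.5 kg.
Tool frame: the origin (TCP) lies on the centre line of the jaws, within the pads' length; the fingertips stand 19 mm ahead of it and the grasp point (between the pads) is the TCP; z points along the fingers, y is the line along which they close (so a half turn about z gives the same grasp; the last joint's range is limited). The gripper opens to 95 mm and grips with 3 to 60 N. Pads are 20 mm wide; open, the fingers measure 119 mm over their backs; the gripper's body (75 mm by 180 mm) begins 59 mm behind the grasp point.
Start: joints at [1.188, 0.491, 1.559, -0, 1.092, -0.106], TCP at [170.781, 601.231, 233.661] pointing down, gripper open.
Joint ranges: [-3.1, 3.1], [-0.84, 2.19], [0.05, 2.79], [-1.13, 4.28], [0.06, 2.93], [-2.69, 2.69]. Speed limits (rad/s): [2.22, 2.22, 2.79, 3.14, 3.14, 3.14].

### API

Orientations are given as [roll, pitch, yaw] about the fixed x, y, z axes, in that order (R = Rz(yaw) Ry(pitch) Rx(roll)).
In Python, from cell import state, read_camera, job_done gives the robot as it stands.
- The arm moves only by the tool arm_command, never from a script. Its argument "deltas" is a list of rows, each an object of numbers: "dx", "dy", "dz": the shift along the world's x, y, z in m; "yaw": the turn about the world's z in degrees. In form: [{"dx": .., "dy": .., "dz": .., "yaw": ..}, ...]. A call has 1 to 20 rows; each row shifts and turns the commanded pose from where the row before left it; what a row does not reach is not made up. A row lasts 1/10 s, in which the tool goes at most 50 mm and 8.59 degrees, less where a joint would pass 70% of its speed; a pose out of reach is approached as far as the arm can. A call with a gripper value outside its range is refused whole. "gripper" is the finger opening in m, from 0 to 0.0951, set as the call begins (left out, the last holds). The fingers move at their own pace and stop on an object; the grip force is fixed at half the most. Time passes only in rows, so rows that do not move let the fingers close. It gives the time, the measured TCP pose, the force, the opening and the grip force at its end, in the units of the state.
- state(): the state, without advancing time (a new reading comes with each control period).
- read_camera(name): name is "scene" or "top" or "wrist"; returns a dict with "color" (384x512x3 uint8, red, green, blue), "range_z" (384x512 float32, mm along the optical axis (not along the pixel's ray), 0 where there is no reading), "fx", "fy", "cx", "cy" (pixels), "extrinsics" (4x4, takes a point from camera to world coordinates). Camera axes: x right, y up, looking along -z (the intrinsics and any distortion apply to the point x, -y, -z); pixel columns grow to the right and rows downward; lengths in mm; the calibration is good to about 2 mm. The wrist camera is an equidistant fisheye: a pixel r from the principal point sees the ray r / f radians off the axis. A picture is of the moment at which its call begins.
- job_done(): hands the job in; it is judged then, once.
The state is a dict: "t": time; "joints": joint angles; "qvel": joint speeds; "tau": joint torques, N m; "eef_pos": TCP position; "tcp_rot": TCP orientation; "ft_force": force on the tool from outside, world axes, zero at the start; "moment": the same for the moment, N m; "opening": opening from 0.0 (shut) to 1.0 (fully open); "grip_force": force on a finger pad.
Only numpy, scipy, OpenCV 4.12 (cv2) and the standard library are available. Lean on these libraries where they do the work, as an engineer would, in place of code of your own. Each camera call takes 0.05 s, during which the arm holds its last target. There are 200 camera calls.

## Working session

There is one attempt and no reset: what is moved stays moved. The work goes in short steps, Python scripts to look and compute and a tool call to move; the robot and the scene stay as the last step left them, time stands still between calls to the robot, and variables do not carry over. Pictures are saved under pics/ and viewed, at most 10 in all, crops included, and the job is handed in when it is done.

Besides the shell and the picture viewer there is one more tool, called after "Call:" by a JSON object that holds its "name" and its "arguments", one argument or row to a line. arm_command: Moves the arm, as the interface text tells. Its arguments: {"type":"object","properties":{"deltas":{"type":"array"},"gripper":{"type":"number"}},"required":["deltas"]}

```bash
mkdir -p pics; cat > h.py <<'E'
import numpy as np, cv2, pickle
from cell import state, read_camera, job_done
def pts(c):
    z=c["range_z"].astype(float); v,u=np.mgrid[:z.shape[0],:z.shape[1]]
    P=np.stack([(u-c["cx"])/c["fx"]*z, -(v-c["cy"])/c["fy"]*z, -z],-1)
    E=np.array(c["extrinsics"]); return P@E[:3,:3].T+E[:3,3]
def save(n,im): cv2.imwrite("pics/"+n,cv2.cvtColor(im,cv2.COLOR_RGB2BGR))
E
python3 - <<'E'
from h import *
s=state(); print(s)
t=read_camera("top"); sc=read_camera("scene")
pickle.dump((t,sc),open("c0.pkl","wb"))
print([t[k] for k in("fx","fy","cx","cy")],np.round(t["extrinsics"],3).tolist(),t.keys())
print(np.round(sc["extrinsics"],3).tolist())
save("top0.png",cv2.resize(t["color"],(800,600))); save("sc0.png",cv2.resize(sc["color"],(800,600)))
E
```

```text
{'t': 0.0, 'joints': array([ 1.18839656e+00,  4.91526970e-01,  1.55944694e+00,  9.64479018e-06,
        1.09169896e+00, -1.05603286e-01]), 'qvel': array([ 1.34304811e-03, -6.49124227e-04, -1.26494500e-03,  1.33564565e-03,
       -1.29898434e-05, -1.59096892e-04]), 'tau': array([-2.16543827e-03, -6.12627983e+01, -2.58175278e+01,  6.91377791e-02,
        4.83179174e-02, -1.04525491e-04]), 'eef_pos': array([170.69172499, 601.0085964 , 233.0828478 ]), 'tcp_rot': array([-3.14051935e+00, -1.22369086e-04,  2.86479166e+00]), 'ft_force': array([-0.94873568, -0.0572369 , -0.36786088]), 'moment': array([ 0.00565606,  0.00779662, -0.02534651]), 'grip_force': 0.0, 'opening': 0.9978727180756304}
[409.8886854943635, 409.8886854943635, 257.2872121849553, 188.15658587108734] [[0.021, 0.996, -0.092, 464.5], [-1.0, 0.021, 0.0, 4.178], [0.002, 0.092, 0.996, 1300.01], [0.0, 0.0, 0.0, 1.0]] dict_keys(['color', 'range_z', 'fx', 'fy', 'cx', 'cy', 'extrinsics'])
[[-0.297, -0.681, 0.669, 1141.634], [0.955, -0.2, 0.22, 207.868], [-0.016, 0.704, 0.71, 737.62], [0.0, 0.0, 0.0, 1.0]]
```

View pics/top0.png

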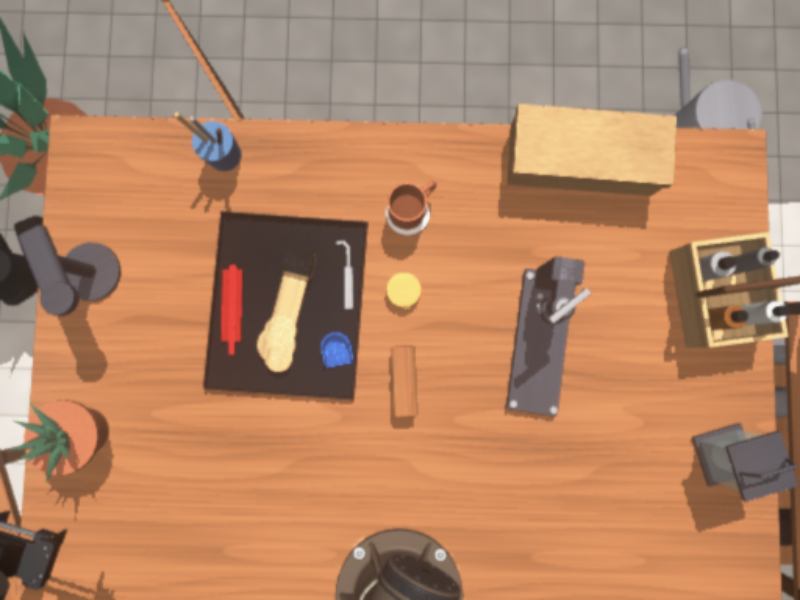

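View pics/sc0.png

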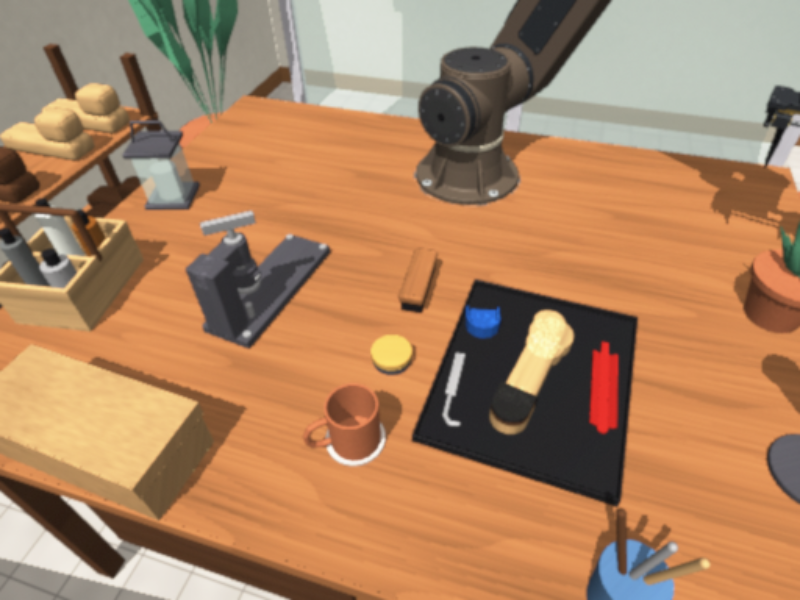

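The top view has world +x up and +y left. The sole is in the tray with its heel at about (298,265) and its front at about (276,370). The press bed runs from (532,412) up to its column at about (565,270). The T-bar goes from (552,318) to (590,292). The scene view shows the ram's +y side at about (250,280).

```bash
python3 - <<'E'
from h import *
t,sc=pickle.load(open("c0.pkl","rb"))
P=pts(t); z=P[...,2]; hsv=cv2.cvtColor(t["color"],cv2.COLOR_RGB2HSV)
s=512/800
def box(x0,x1,y0,y1):
    m=np.zeros(z.shape,bool); m[int(y0*s):int(y1*s),int(x0*s):int(x1*s)]=1; return m
print("table z",np.median(z[box(420,480,440,520)]), "tray floor",np.median(z[box(215,235,370,385)]))
m=box(250,316,245,380)&(z>16)
q=P[m]; print("sole n",m.sum(),"bounds",q.min(0),q.max(0))
c=q[:,:2].mean(0); w=np.linalg.svd(q[:,:2]-c,full_matrices=0)[2][0]; w*=np.sign(w[0]); print("pca",c,np.degrees(np.arctan2(w[1],w[0])))
for it in range(3):
    n=np.array([-w[1],w[0]]); a=(q[:,:2]-c)@w; b=(q[:,:2]-c)@n
    rows=[]
    for k in np.arange(np.floor(a.min()/8)*8,a.max(),8):
        i=(a>=k)&(a<k+8)
        if i.sum()>2: rows.append((k+4,b[i].min(),b[i].max(),np.median(q[i,2])))
    rows=np.array(rows)
    # heel end at a.max = +139+; waist: x -10..65 => a = amax-149..amax-74
    am=a.max()+1; r=rows[(rows[:,0]>am-150)&(rows[:,0]<am-75)]
    p=np.polyfit(r[:,0],(r[:,1]+r[:,2])/2,1); th=np.arctan2(w[1],w[0])+np.arctan(p[0]); w=np.array([np.cos(th),np.sin(th)])
    
print(np.round(rows,1)); print("waist yaw",np.degrees(th),"p",p)
n=np.array([-w[1],w[0]]); a=(q[:,:2]-c)@w;b=(q[:,:2]-c)@n
print("len",a.min(),a.max()); x0=(a.max()-139+a.min()+119)/2; i=(a>x0-10)&(a<x0+65)
print("sole origin",c+w*x0+n*(b[i].min()+b[i].max())/2, "waist w",b[i].max()-b[i].min())
# press
m=box(500,600,250,420)
bd=m&(z>15)&(z<26)
q=P[bd][:,:2]; r=cv2.minAreaRect(q.astype(np.float32)); print("bed",r,np.round(cv2.boxPoints(r)).tolist(),np.median(z[bd]))
hb=m&(z>195)&(z<225); q=P[hb]; r=cv2.minAreaRect(q[:,:2].astype(np.float32)); print("bar",hb.sum(),r,np.median(q[:,2]),np.round(cv2.boxPoints(r)).tolist())
ar=m&(z>155)&(z<180); q=P[ar]; r=cv2.minAreaRect(q[:,:2].astype(np.float32)); print("arm",ar.sum(),r)
# bed edges
zz=np.where(m,z,0); 
E
```

```text
table z 0.04652508776916875 tray floor 4.581933823747477
sole n 1508 bounds [425.90358562   4.17781414  16.10212166] [ 677.52345627  288.14953991 1300.00978472]
pca [547.44742881 229.15596678] -11.233115628677076
[[-124.   -17.3   10.    25.6]
 [-116.   -25.2   18.7   26.1]
 [-108.   -27.7   27.1   26.3]
 [-100.   -29.3   35.2   25.8]
 [ -92.   -28.8   40.6   25.5]
 [ -84.   -27.1   42.4   25.4]
 [ -76.   -28.5   44.8   25.3]
 [ -68.   -28.8   43.2   26.1]
 [ -60.   -26.7   42.5   25.2]
 [ -52.   -24.2   36.2   25.5]
 [ -44.   -24.3   37.6   25.4]
 [ -36.  -237.2   34.4   27.2]
 [ -28.   -20.4   34.2   25.4]
 [ -20.   -18.9   27.6   25.4]
 [ -12.   -20.6   26.8   26.6]
 [  -4.   -19.8   27.2   26.1]
 [   4.   -21.2   26.2   25.2]
 [  12.   -21.1   27.3   26.8]
 [  20.   -20.    26.6   25.5]
 [  28.   -21.1   27.7   25.9]
 [  36.   -20.3   27.1   25. ]
 [  44.   -20.7   26.4   24.3]
 [  52.   -20.7   27.3   25.8]
 [  60.   -20.5   26.    26.3]
 [  68.   -22.1   26.    26.3]
 [  76.   -26.3   31.5   40.6]
 [  84.   -26.1   32.1   40.8]
 [  92.   -26.6   32.2   40.8]
 [ 100.   -26.4   30.4   40.9]
 [ 108.   -26.9   29.9   41.1]
 [ 116.   -25.    28.    41.1]
 [ 124.   -19.    25.8   41.4]
 [ 132.   -10.5   18.2   41.5]]
waist yaw -11.76765803982249 p [-9.51422724e-06  3.16499956e+00]
len -124.18447535673872 132.58952141927801
sole origin [542.4332886  233.51364785] waist w 48.871872575305204
bed ((495.8310546875, -275.43792724609375), (100.42692565917969, 288.347412109375), 82.66029357910156) [[346.0, -307.0], [632.0, -344.0], [645.0, -244.0], [359.0, -207.0]] 19.80440519712613
bar 161 ((551.1980590820312, -281.976806640625), (12.248933792114258, 84.42631530761719), 39.46809768676758) 211.11460237671122 [[520.0, -253.0], [573.0, -318.0], [583.0, -311.0], [529.0, -245.0]]
arm 557 ((585.8818359375, -285.63958740234375), (55.75041198730469, 109.35707092285156), 80.77932739257812)
```

Call:
{"name": "arm_command", "arguments": {
  "deltas": [
    {"dx": 0.0286, "dy": -0.0283, "yaw": 0.5},
    {"dx": 0.0286, "dy": -0.0283, "yaw": 0.5},
    {"dx": 0.0286, "dy": -0.0283, "yaw": 0.5},
    {"dx": 0.0286, "dy": -0.0283, "yaw": 0.5},
    {"dx": 0.0286, "dy": -0.0283, "yaw": 0.5},
    {"dx": 0.0286, "dy": -0.0283, "yaw": 0.5},
    {"dx": 0.0286, "dy": -0.0283, "yaw": 0.5},
    {"dx": 0.0286, "dy": -0.0283, "yaw": 0.5},
    {"dx": 0.0286, "dy": -0.0283},
    {"dx": 0.0286, "dy": -0.0283},
    {"dx": 0.0286, "dy": -0.0283},
    {"dx": 0.0286, "dy": -0.0283},
    {"dx": 0.0286, "dy": -0.0283},
    {"dz": -0.05},
    {"dz": -0.05},
    {"dz": -0.02},
    {},
    {}
  ],
  "gripper": 0.075
}}

```text
$.deltas[0]: bad value
```

Call:
{"name": "arm_command", "arguments": {
  "deltas": [
    {"dx": 0.0286, "dy": -0.0283, "dz": 0, "yaw": 0.5},
    {"dx": 0.0286, "dy": -0.0283, "dz": 0, "yaw": 0.5},
    {"dx": 0.0286, "dy": -0.0283, "dz": 0, "yaw": 0.5},
    {"dx": 0.0286, "dy": -0.0283, "dz": 0, "yaw": 0.5},
    {"dx": 0.0286, "dy": -0.0283, "dz": 0, "yaw": 0.5},
    {"dx": 0.0286, "dy": -0.0283, "dz": 0, "yaw": 0.5},
    {"dx": 0.0286, "dy": -0.0283, "dz": 0, "yaw": 0.5},
    {"dx": 0.0286, "dy": -0.0283, "dz": 0, "yaw": 0.5},
    {"dx": 0.0286, "dy": -0.0283, "dz": 0, "yaw": 0},
    {"dx": 0.0286, "dy": -0.0283, "dz": 0, "yaw": 0},
    {"dx": 0.0286, "dy": -0.0283, "dz": 0, "yaw": 0},
    {"dx": 0.0286, "dy": -0.0283, "dz": 0, "yaw": 0},
    {"dx": 0.0286, "dy": -0.0283, "dz": 0, "yaw": 0},
    {"dx": 0, "dy": 0, "dz": -0.05, "yaw": 0},
    {"dx": 0, "dy": 0, "dz": -0.05, "yaw": 0},
    {"dx": 0, "dy": 0, "dz": -0.02, "yaw": 0},
    {"dx": 0, "dy": 0, "dz": 0, "yaw": 0},
    {"dx": 0, "dy": 0, "dz": 0, "yaw": 0}
  ],
  "gripper": 0.075
}}

```text
t: 1.9
eef_pos: [542.9, 233.5, 114.1]
tcp_rot: [3.141, 0.0, 2.935]
ft_force: [0.1, 0.3, -0.1]
opening: 0.787
grip_force: 0.0
```

Call:
{"name": "arm_command", "arguments": {
  "deltas": [
    {"dx": 0, "dy": 0, "dz": -0.04, "yaw": 0},
    {"dx": 0, "dy": 0, "dz": -0.03, "yaw": 0},
    {"dx": 0, "dy": 0, "dz": -0.014, "yaw": 0},
    {"dx": 0, "dy": 0, "dz": -0.004, "yaw": 0},
    {"dx": 0, "dy": 0, "dz": 0, "yaw": 0},
    {"dx": 0, "dy": 0, "dz": 0, "yaw": 0}
  ]
}}

```text
t: 2.5
eef_pos: [543.3, 233.6, 27.2]
tcp_rot: [3.14, 0.002, 2.935]
ft_force: [-0.3, 0.4, -0.3]
opening: 0.785
grip_force: 0.0
```

Call:
{"name": "arm_command", "arguments": {
  "deltas": [
    {"dx": 0, "dy": 0, "dz": 0, "yaw": 0},
    {"dx": 0, "dy": 0, "dz": 0, "yaw": 0},
    {"dx": 0, "dy": 0, "dz": 0, "yaw": 0},
    {"dx": 0, "dy": 0, "dz": 0, "yaw": 0},
    {"dx": 0, "dy": 0, "dz": 0, "yaw": 0},
    {"dx": 0, "dy": 0, "dz": 0, "yaw": 0},
    {"dx": 0, "dy": 0, "dz": 0, "yaw": 0}
  ],
  "gripper": 0.03
}}

```text
t: 3.2
eef_pos: [542.9, 233.6, 26.0]
tcp_rot: [3.141, 0.001, 2.934]
ft_force: [-0.1, 1.9, 5.7]
opening: 0.501
grip_force: 30.0
```

Call:
{"name": "arm_command", "arguments": {
  "deltas": [
    {"dx": 0, "dy": 0, "dz": 0.01, "yaw": 0},
    {"dx": 0, "dy": 0, "dz": 0.02, "yaw": 0},
    {"dx": 0, "dy": 0, "dz": 0.03, "yaw": 0},
    {"dx": 0, "dy": 0, "dz": 0.03, "yaw": 0},
    {"dx": 0, "dy": 0, "dz": 0.02, "yaw": 0},
    {"dx": -0.011, "dy": -0.02, "dz": 0, "yaw": 0.5},
    {"dx": -0.011, "dy": -0.0365, "dz": 0, "yaw": 0.5},
    {"dx": -0.011, "dy": -0.0365, "dz": 0, "yaw": 0.5},
    {"dx": -0.011, "dy": -0.0365, "dz": 0, "yaw": 0.5},
    {"dx": -0.011, "dy": -0.0365, "dz": 0, "yaw": 0.5},
    {"dx": -0.011, "dy": -0.0365, "dz": 0, "yaw": 0.5},
    {"dx": -0.011, "dy": -0.0365, "dz": 0, "yaw": 0.5},
    {"dx": -0.011, "dy": -0.0365, "dz": 0, "yaw": 0.5},
    {"dx": -0.011, "dy": -0.0365, "dz": 0, "yaw": 0.5},
    {"dx": -0.011, "dy": -0.0365, "dz": 0, "yaw": 0},
    {"dx": -0.011, "dy": -0.0365, "dz": 0, "yaw": 0},
    {"dx": -0.011, "dy": -0.0365, "dz": 0, "yaw": 0},
    {"dx": -0.011, "dy": -0.0365, "dz": 0, "yaw": 0},
    {"dx": -0.011, "dy": -0.036, "dz": 0, "yaw": 0},
    {"dx": 0, "dy": 0, "dz": 0, "yaw": 0}
  ]
}}

```text
t: 5.2
eef_pos: [387.5, -264.1, 135.8]
tcp_rot: [-3.141, 0.0, 3.01]
ft_force: [0.4, 0.2, -3.0]
opening: 0.503
grip_force: 30.0
```

Call:
{"name": "arm_command", "arguments": {
  "deltas": [
    {"dx": 0, "dy": 0, "dz": -0.03, "yaw": 0},
    {"dx": 0, "dy": 0, "dz": -0.03, "yaw": 0},
    {"dx": 0, "dy": 0, "dz": 0, "yaw": 0}
  ]
}}

```text
t: 5.5
eef_pos: [387.2, -259.4, 73.5]
tcp_rot: [3.138, -0.005, 3.013]
ft_force: [-0.1, 0.5, -2.8]
opening: 0.501
grip_force: 30.0
```

```bash
python3 - <<'E'
from h import *
t=read_camera("top"); sc=read_camera("scene"); w=read_camera("wrist"); pickle.dump((t,sc,w),open("c1.pkl","wb"))
print(state())
a=t["color"][140:290,300:400]; a=cv2.resize(a,(400,600),interpolation=cv2.INTER_CUBIC)
b=cv2.resize(w["color"],(400,300)); c=cv2.resize(sc["color"][110:260,80:280],(400,300))
save("p1.png",np.hstack([a,np.vstack([b,c])]))
E
```

```text
{'t': 5.65, 'joints': array([-7.31680718e-01,  5.21248821e-01,  2.08882170e+00,  8.64331808e-05,
        5.31532482e-01, -2.17455479e+00]), 'qvel': array([ 0.00034008, -0.01598844, -0.00679961,  0.00088558, -0.00927098,
       -0.00019949]), 'tau': array([-1.30216093e-01, -5.00802076e+01, -1.28334761e+01, -3.53893766e-02,
        3.36919155e-02,  4.55029949e-03]), 'eef_pos': array([ 388.80249034, -260.54084833,   76.56367927]), 'tcp_rot': array([3.14155071e+00, 1.63504683e-05, 3.01359589e+00]), 'ft_force': array([ 0.27638069, -0.18956798, -2.98912579]), 'moment': array([-0.02573669, -0.03474716,  0.00759683]), 'grip_force': 29.998681247234344, 'opening': 0.5037326620783958}
```

View pics/p1.png

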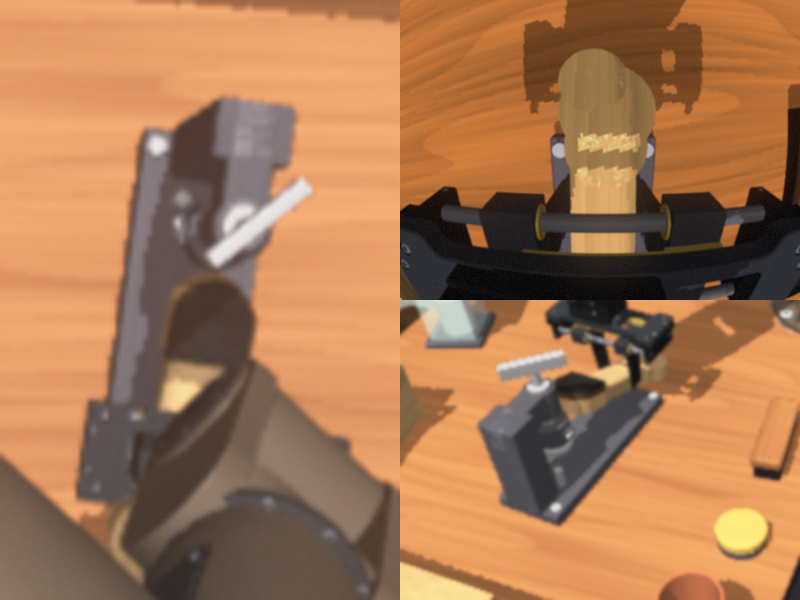

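The left panel (top view) shows the dark heel pad just in front of the press arm, at about (210,320). The scene panel shows the sole held level over the bed. Next I lower it to the bed and measure.

Call:
{"name": "arm_command", "arguments": {
  "deltas": [
    {"dx": 0, "dy": 0, "dz": -0.02, "yaw": 0},
    {"dx": 0, "dy": 0, "dz": -0.01, "yaw": 0},
    {"dx": 0, "dy": 0, "dz": -0.003, "yaw": 0},
    {"dx": 0, "dy": 0, "dz": 0, "yaw": 0},
    {"dx": 0, "dy": 0, "dz": 0, "yaw": 0}
  ]
}}

```text
t: 6.15
eef_pos: [389.1, -260.9, 43.7]
tcp_rot: [-3.141, 0.001, 3.014]
ft_force: [1.8, -0.6, 0.6]
opening: 0.505
grip_force: 30.0
```

```bash
cat > m.py <<'E'
from h import *
from scipy.optimize import least_squares
t=read_camera("top"); pickle.dump(t,open("c2.pkl","wb")); st=state(); print(st["eef_pos"],st["ft_force"],st["tcp_rot"])
P=pts(t); z=P[...,2]; x,y=P[...,0],P[...,1]
yaw=np.radians(-7.37); u=np.array([np.cos(yaw),np.sin(yaw)]); n=np.array([-u[1],u[0]]); o=np.array([552.9,-282.8])
X=(P[...,:2]-o)@u; Y=(P[...,:2]-o)@n
m=(X>-100)&(X<-22)&(abs(Y)<40)&(z>48)&(z<70)
print("heel",m.sum(),"z",np.median(z[m]))
for k in range(-96,-22,6):
    i=m&(X>=k)&(X<k+6)
    if i.sum()>2: print(k+3,np.round([Y[i].min(),Y[i].max(),(Y[i].min()+Y[i].max())/2],1),i.sum())
cs,_=cv2.findContours(m.astype(np.uint8),cv2.RETR_EXTERNAL,cv2.CHAIN_APPROX_NONE)
c=max(cs,key=len)[:,0]; q=np.stack([X[c[:,1],c[:,0]],Y[c[:,1],c[:,0]]],1)
q=q[(q[:,0]>-56)]
f=least_squares(lambda p:np.hypot(*(q-p[:2]).T)-p[2],[-55,0,29]); print("circle",f.x,np.abs(f.fun).max(),len(q))
# bed edges near, by rows, and bar
b=(z>14)&(z<25)&(X>-205)&(X<90)&(abs(Y)<56)
for k in range(-150,80,20):
    i=b&(X>=k)&(X<k+20)
    if i.sum(): print("bed",k+10,np.round([Y[i].min(),Y[i].max()],1))
E
python3 m.py
```

```text
[ 389.16913867 -260.96448342   43.68623737] [2.2728914  0.37112669 3.96565926] [-3.14057288e+00  1.65541543e-03  3.01344747e+00]
heel 219 z 66.5458741869295
-93 [-24.5  21.4  -1.5] 32
-87 [-28.3  27.6  -0.3] 34
-81 [-28.4  28.   -0.2] 28
-75 [-30.1  27.9  -1.1] 26
-69 [-23.2  28.3   2.5] 16
-63 [-28.4  28.3  -0.1] 20
-57 [-30.4  27.7  -1.4] 14
-51 [-15.6  27.5   5.9] 12
-45 [-20.5  27.6   3.6] 7
-39 [11.3 23.9 17.6] 7
-33 [13.8 20.  16.9] 5
circle [-53.64073258   5.04016631  22.68381109] 4.33312754683039 24
bed -140 [22.3 49.7]
bed -120 [21.4 49.5]
bed -100 [-35.1  50.1]
bed -80 [-50.7  49.3]
bed -60 [-50.3  50.5]
bed -40 [-48.3  50.1]
bed -20 [-49.1  49.8]
bed 0 [-50.   49.4]
bed 20 [ 1.9 50.1]
bed 40 [-9.2 50.2]
bed 60 [27.6 50.1]
bed 80 [26.3 49.8]
```

```bash
cat > m2.py <<'E'
from h import *
import sys
def prof(t,tag,zlo):
    P=pts(t); z=P[...,2]
    yaw=np.radians(-7.37); u=np.array([np.cos(yaw),np.sin(yaw)]); n=np.array([-u[1],u[0]]); o=np.array([552.9,-282.8])
    X=(P[...,:2]-o)@u; Y=(P[...,:2]-o)@n
    print(tag)
    for k in range(-150,-20,8):
        i=(X>=k)&(X<k+8)&(abs(Y)<22)&(z>zlo)&(z<120)
        if i.sum(): print(k+4,i.sum(),np.round(np.percentile(z[i],[10,50,90]),1))
if __name__=="__main__":
    prof(pickle.load(open("c1.pkl","rb"))[0],"top hover",60)
    prof(pickle.load(open("c2.pkl","rb")),"top low",30)
    sc=read_camera("scene"); prof(sc,"scene low",30); pickle.dump(sc,open("c3.pkl","wb"))
    save("p2.png",cv2.resize(sc["color"][110:260,80:280],(800,600),interpolation=cv2.INTER_CUBIC))
E
python3 m2.py
```

```text
top hover
-130 15 [83.3 85.7 89.1]
-122 19 [88.7 91.2 93.6]
-114 24 [89.3 92.1 94.5]
-106 31 [90.9 95.7 99.2]
-98 38 [ 95.8 113.6 118.2]
-90 40 [113.9 116.9 119.1]
-82 21 [116.5 118.5 119.6]
-74 8 [117.4 119.7 119.8]
-42 9 [105.3 112.5 118.6]
-34 21 [ 98.6 107.6 117.8]
-26 18 [ 87.  104.9 110.7]
-18 22 [ 70.4 105.8 111.7]
top low
-130 11 [42.9 48.3 51.4]
-122 17 [47.8 51.5 53.7]
-114 26 [45.1 49.1 52.3]
-106 30 [47.8 50.9 53.3]
-98 36 [49.3 52.4 54.8]
-90 42 [49.6 53.2 68. ]
-82 38 [66.4 69.  72.4]
-74 41 [66.2 69.2 72.6]
-66 39 [67.7 70.7 72.7]
-58 38 [69.  72.1 75.7]
-50 40 [67.4 71.4 73.4]
-42 38 [71.  74.1 75.5]
-34 41 [60.5 72.9 75.4]
-26 26 [ 46.2  94.1 110.4]
-18 21 [ 67.8 108.  112.4]
scene low
-146 22 [45.1 46.9 48.9]
-138 44 [ 47.3 112.9 119.1]
-130 26 [46.8 48.5 50.4]
-122 21 [47.5 49.2 50.4]
-114 25 [48.7 50.  51.2]
-106 21 [49.2 50.9 52.9]
-98 4 [50.3 51.1 51.7]
-90 1 [66.9 66.9 66.9]
-82 24 [66.7 68.3 69.6]
-74 27 [67.6 69.1 70.6]
-66 24 [67.8 69.4 71.2]
-58 23 [69.1 70.3 72.4]
-50 22 [70.2 71.3 72.8]
-42 14 [70.6 72.7 73.8]
-34 29 [43.2 63.7 73.5]
-26 33 [38.3 50.4 68.2]
-18 9 [106.5 109.7 110.5]
```

View pics/p2.png

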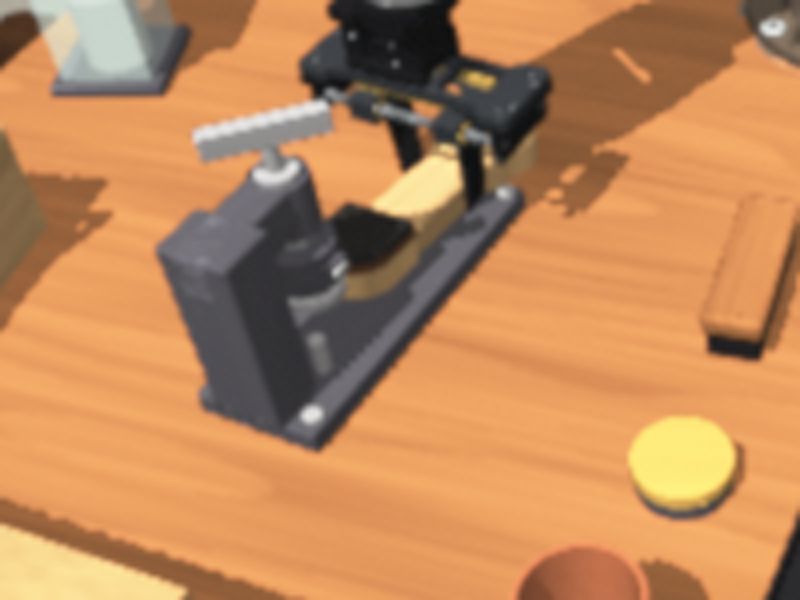

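The scene crop shows the heel pad at (375,230) tilted up about 6° in the grip, because the front is heavy. The tab side of the ram is at (340,265). I'll lower a little, let go so the sole settles flat, then grip it again.

Call:
{"name": "arm_command", "arguments": {
  "deltas": [
    {"dx": 0, "dy": 0, "dz": -0.001, "yaw": 0},
    {"dx": 0, "dy": 0, "dz": -0.001, "yaw": 0},
    {"dx": 0, "dy": 0, "dz": 0, "yaw": 0}
  ]
}}

```text
t: 6.55
eef_pos: [389.5, -261.1, 42.2]
tcp_rot: [-3.14, 0.003, 3.013]
ft_force: [2.1, 2.7, 19.5]
opening: 0.499
grip_force: 30.0
```

Call:
{"name": "arm_command", "arguments": {
  "deltas": [
    {"dx": 0, "dy": 0, "dz": 0, "yaw": 0},
    {"dx": 0, "dy": 0, "dz": 0, "yaw": 0},
    {"dx": 0, "dy": 0, "dz": 0, "yaw": 0},
    {"dx": 0, "dy": 0, "dz": 0, "yaw": 0},
    {"dx": 0, "dy": 0, "dz": 0, "yaw": 0}
  ],
  "gripper": 0.06
}}

```text
t: 7.05
eef_pos: [388.5, -260.6, 40.6]
tcp_rot: [3.141, -0.0, 3.013]
ft_force: [-0.5, 0.2, -0.2]
opening: 0.631
grip_force: 0.0
```

```bash
python3 m.py; python3 -c "
from m2 import *
prof(pickle.load(open('c2.pkl','rb')),'low',30)"
```

```text
[ 388.51953821 -260.6316595    40.57434438] [-0.20265924 -0.1514242  -0.01154566] [ 3.14133326e+00 -2.24347950e-04  3.01311788e+00]
heel 396 z 65.62071636401879
-93 [-22.4  21.3  -0.6] 25
-87 [-28.6  26.9  -0.8] 27
-81 [-28.9  27.8  -0.5] 41
-75 [-28.1  27.5  -0.3] 38
-69 [-31.3  27.5  -1.9] 40
-63 [-29.1  28.1  -0.5] 41
-57 [-29.   28.5  -0.2] 37
-51 [-27.4  27.3  -0.1] 38
-45 [-24.4  27.    1.3] 32
-39 [-25.6  24.1  -0.7] 33
-33 [-20.   18.8  -0.6] 23
-27 [-12.5   5.3  -3.6] 7
circle [-56.11057623  -0.3517106   28.07389845] 6.184817485436739 32
bed -140 [22.4 49.6]
bed -120 [21.7 50.1]
bed -100 [-33.9  50. ]
bed -80 [-50.1  49.3]
bed -60 [-49.5  49.8]
bed -40 [-50.   50.4]
bed -20 [-49.1  49.5]
bed 0 [-49.2  49.8]
bed 20 [ 2.5 50.6]
bed 40 [-9.  49.7]
bed 60 [27.5 50.1]
bed 80 [26.6 49.6]
low
-138 2 [44.2 44.6 45. ]
-130 14 [41.9 45.9 47.9]
-122 17 [44.6 47.5 50.2]
-114 23 [44.2 48.  51.2]
-106 30 [44.7 47.9 50.2]
-98 36 [46.2 49.1 51.3]
-90 43 [45.3 49.7 61.4]
-82 40 [63.1 66.  68. ]
-74 40 [62.1 65.9 69. ]
-66 39 [62.1 65.4 68.5]
-58 38 [64.3 66.9 70. ]
-50 40 [63.6 67.7 69.2]
-42 38 [64.5 67.4 69.8]
-34 41 [60.9 67.7 70.7]
-26 27 [ 52.7  88.1 111. ]
-18 22 [ 71.5 108.2 112.4]
```

Call:
{"name": "arm_command", "arguments": {
  "deltas": [
    {"dx": 0, "dy": 0, "dz": 0, "yaw": 0},
    {"dx": 0, "dy": 0, "dz": 0, "yaw": 0}
  ]
}}

```text
t: 7.3
eef_pos: [388.5, -260.6, 40.6]
tcp_rot: [3.141, -0.0, 3.013]
ft_force: [-0.3, -0.1, 0.1]
opening: 0.632
grip_force: 0.0
```

```bash
python3 - <<'E'
from m2 import *
sc=read_camera("scene"); prof(sc,"scene low",30); pickle.dump(sc,open("c3.pkl","wb")); w=read_camera("wrist")
P=pts(sc); z=P[...,2]
yaw=np.radians(-7.37); u=np.array([np.cos(yaw),np.sin(yaw)]); n=np.array([-u[1],u[0]]); o=np.array([552.9,-282.8])
X=(P[...,:2]-o)@u; Y=(P[...,:2]-o)@n
for k in range(-200,80,16):
    i=(X>=k)&(X<k+16)&(Y>30)&(Y<48)&(z<60)
    if i.sum(): print("bed z",k+8,np.round(np.percentile(z[i],[5,50,95]),1))
a=cv2.resize(sc["color"][120:210,150:240],(400,400),interpolation=cv2.INTER_CUBIC)
b=cv2.resize(w["color"],(400,300)); b=np.vstack([b,np.zeros((100,400,3),np.uint8)]); save("p3.png",np.hstack([a,b]))
E
```

```text
scene low
-146 25 [43.8 45.  47.2]
-138 53 [ 44.8 113.1 117. ]
-130 22 [45.5 47.  47.8]
-122 24 [45.3 46.9 48.5]
-114 22 [46.4 47.3 48.7]
-106 23 [45.7 47.4 48.6]
-98 8 [47.1 48.2 49.6]
-90 1 [63.4 63.4 63.4]
-82 23 [63.3 64.  66.2]
-74 23 [63.7 65.1 66.8]
-66 24 [64.7 65.7 67. ]
-58 26 [65.3 66.5 67.4]
-50 19 [65.5 66.9 68.8]
-42 17 [65.5 67.  69.8]
-34 26 [40.4 58.4 68. ]
-26 40 [33.1 45.7 62.6]
-18 11 [ 70.8 108.7 111.2]
bed z -192 [18.6 23.7 37.2]
bed z -176 [18.2 23.8 55.8]
bed z -160 [18.8 35.5 56.5]
bed z -144 [18.6 19.6 21.5]
bed z -128 [17.4 19.  22. ]
bed z -112 [18.  19.6 21.3]
bed z -96 [17.1 19.8 21.8]
bed z -80 [17.8 19.9 51.4]
bed z -64 [16.9 20.2 23.4]
bed z -48 [18.2 19.9 46.7]
bed z -32 [17.4 18.7 20.9]
bed z -16 [17.6 19.  21.2]
bed z 0 [17.5 19.6 21.4]
bed z 16 [17.2 19.5 21.4]
bed z 32 [18.1 19.9 22.1]
bed z 48 [17.6 19.7 42.8]
bed z 64 [18.5 23.5 54.2]
bed z 80 [-0.3 19.1 50.3]
```

View pics/p3.png

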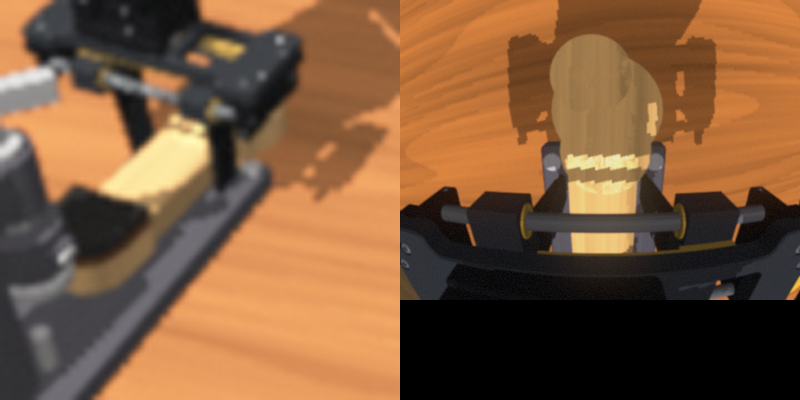

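In the left panel the heel pad at (105,215) is still tilted up about 3° and sits right at the ram, so its tip probably hangs on the ram or platen. Bolt heads show at the bed corners in the wrist panel, at (550,160) and (655,160). I'll regrip, back off about 12 mm and release.

Call:
{"name": "arm_command", "arguments": {
  "deltas": [
    {"dx": 0, "dy": 0, "dz": 0, "yaw": 0},
    {"dx": 0, "dy": 0, "dz": 0, "yaw": 0},
    {"dx": 0, "dy": 0, "dz": 0, "yaw": 0},
    {"dx": 0, "dy": 0, "dz": 0, "yaw": 0}
  ],
  "gripper": 0.04
}}

```text
t: 7.8
eef_pos: [388.5, -260.6, 40.6]
tcp_rot: [3.141, -0.0, 3.013]
ft_force: [-0.8, 0.0, -1.5]
opening: 0.502
grip_force: 30.0
```

Call:
{"name": "arm_command", "arguments": {
  "deltas": [
    {"dx": -0.003, "dy": 0.0004, "dz": 0, "yaw": 0},
    {"dx": -0.003, "dy": 0.0004, "dz": 0, "yaw": 0},
    {"dx": -0.003, "dy": 0.0004, "dz": 0, "yaw": 0},
    {"dx": -0.003, "dy": 0.0003, "dz": 0, "yaw": 0},
    {"dx": 0, "dy": 0, "dz": 0, "yaw": 0}
  ]
}}

```text
t: 8.3
eef_pos: [376.1, -259.1, 40.6]
tcp_rot: [3.141, -0.0, 3.013]
ft_force: [0.2, -0.4, -3.4]
opening: 0.504
grip_force: 30.0
```

Call:
{"name": "arm_command", "arguments": {
  "deltas": [
    {"dx": 0, "dy": 0, "dz": 0, "yaw": 0},
    {"dx": 0, "dy": 0, "dz": 0, "yaw": 0},
    {"dx": 0, "dy": 0, "dz": 0, "yaw": 0},
    {"dx": 0, "dy": 0, "dz": 0, "yaw": 0},
    {"dx": 0, "dy": 0, "dz": 0, "yaw": 0},
    {"dx": 0, "dy": 0, "dz": 0, "yaw": 0}
  ],
  "gripper": 0.065
}}

```text
t: 8.9
eef_pos: [376.6, -259.1, 40.7]
tcp_rot: [3.141, 0.0, 3.013]
ft_force: [0.2, -0.1, 0.4]
opening: 0.684
grip_force: 0.0
```

```bash
python3 m.py; python3 -c "
from m2 import *
prof(read_camera('scene'),'sc',30)"
```

```text
[ 376.60441149 -259.16048786   40.67157672] [ 0.30075778  0.62724984 -0.5393525 ] [3.14153098e+00 2.86505718e-05 3.01322190e+00]
heel 360 z 57.079904184307225
-93 [-28.9  28.3  -0.3] 39
-87 [-29.   27.3  -0.9] 39
-81 [-28.2  28.4   0.1] 38
-75 [-29.8  28.7  -0.6] 40
-69 [-29.4  27.4  -1. ] 39
-63 [-28.1  27.7  -0.2] 39
-57 [-27.9  26.6  -0.6] 38
-51 [-27.6  24.6  -1.5] 35
-45 [-23.2  21.1  -1. ] 30
-39 [-16.3  10.8  -2.8] 18
circle [-66.30439871  -1.19361092  29.55043711] 1.3293469074990654 21
bed -140 [22.6 50. ]
bed -120 [22.1 49.9]
bed -100 [-49.6  49.8]
bed -80 [-50.5  49.9]
bed -60 [-50.3  49.4]
bed -40 [-48.8  50.3]
bed -20 [-48.9  49.9]
bed 0 [-49.9  49.9]
bed 20 [ 2.8 49.9]
bed 40 [-8.4 50.1]
bed 60 [27.3 49.2]
bed 80 [26.3 49.3]
sc
-146 41 [ 39.8  43.4 116. ]
-138 24 [40.2 41.6 43.5]
-130 26 [40.1 41.7 43.2]
-122 25 [39.6 41.4 43.3]
-114 22 [40.5 42.1 43.4]
-106 5 [41.3 42.8 43.6]
-98 6 [55.4 57.1 57.6]
-90 25 [55.  56.7 58.1]
-82 26 [55.8 57.4 58.1]
-74 29 [55.  56.9 58.7]
-66 26 [55.9 57.2 58.7]
-58 26 [55.6 56.9 57.9]
-50 23 [55.4 57.2 58. ]
-42 35 [34.8 52.  57.6]
-34 31 [32.  42.8 52.5]
-26 1 [110. 110. 110.]
-18 10 [ 94.6 109.2 111.5]
```

The sole now lies flat, with the heel top at 57. Next I grip it again at low height and measure the heel before sliding it in.

Call:
{"name": "arm_command", "arguments": {
  "deltas": [
    {"dx": 0, "dy": 0, "dz": 0, "yaw": 0},
    {"dx": 0, "dy": 0, "dz": 0, "yaw": 0},
    {"dx": 0, "dy": 0, "dz": 0, "yaw": 0},
    {"dx": 0, "dy": 0, "dz": 0, "yaw": 0},
    {"dx": 0, "dy": 0, "dz": 0, "yaw": 0}
  ],
  "gripper": 0.04
}}

```text
t: 9.5
eef_pos: [376.6, -259.2, 40.7]
tcp_rot: [3.142, 0.0, 3.013]
ft_force: [-0.1, 0.6, 1.1]
opening: 0.503
grip_force: 30.0
```

```bash
python3 m.py | grep -v bed; python3 -c "
from m2 import *
prof(read_camera('scene'),'sc',30)" | sed -n '9,12p'
```

```text
[ 376.60070518 -259.15854786   40.66122786] [ 0.86786684  0.58378834 -0.13236814] [3.14150777e+00 3.90246217e-05 3.01319468e+00]
heel 358 z 56.916391238334086
-93 [-30.1  27.9  -1.1] 39
-87 [-29.7  28.   -0.8] 40
-81 [-28.8  27.6  -0.6] 39
-75 [-29.8  27.5  -1.1] 39
-69 [-29.2  28.1  -0.5] 39
-63 [-28.6  26.5  -1. ] 37
-57 [-29.2  27.7  -0.7] 37
-51 [-27.2  24.5  -1.3] 35
-45 [-23.4  21.7  -0.9] 29
-39 [-15.8  11.   -2.4] 19
circle [-66.8541244   -1.44429723  29.94999839] 1.2094946397707922 21
-90 29 [55.4 56.8 57.5]
-82 28 [55.2 57.  58.1]
-74 25 [55.1 56.3 58.1]
-66 22 [55.5 56.8 58.3]
```

Call:
{"name": "arm_command", "arguments": {
  "deltas": [
    {"dx": 0.0024, "dy": 0, "dz": 0, "yaw": 0},
    {"dx": 0.0048, "dy": -0.0005, "dz": 0, "yaw": 0},
    {"dx": 0.0048, "dy": -0.0005, "dz": 0, "yaw": 0},
    {"dx": 0.0048, "dy": -0.0006, "dz": 0, "yaw": 0},
    {"dx": 0.0048, "dy": -0.0006, "dz": 0, "yaw": 0},
    {"dx": 0.0048, "dy": -0.0006, "dz": 0, "yaw": 0}
  ]
}}

```text
t: 10.2
eef_pos: [403.4, -261.9, 40.7]
tcp_rot: [3.141, -0.0, 3.013]
ft_force: [-2.4, -0.2, 2.3]
opening: 0.501
grip_force: 30.0
```

Call:
{"name": "arm_command", "arguments": {
  "deltas": [
    {"dx": 0.0048, "dy": -0.0006, "dz": 0, "yaw": 0},
    {"dx": 0.0048, "dy": -0.0006, "dz": 0, "yaw": 0},
    {"dx": 0.0048, "dy": -0.0006, "dz": 0, "yaw": 0},
    {"dx": 0.0048, "dy": -0.0006, "dz": 0, "yaw": 0},
    {"dx": 0.0048, "dy": -0.0006, "dz": 0, "yaw": 0},
    {"dx": 0.0048, "dy": -0.0006, "dz": 0, "yaw": 0},
    {"dx": 0.0024, "dy": -0.0003, "dz": 0, "yaw": 0},
    {"dx": 0, "dy": 0, "dz": 0, "yaw": 0}
  ]
}}

```text
t: 11.0
eef_pos: [434.8, -266.0, 40.7]
tcp_rot: [-3.141, 0.001, 3.013]
ft_force: [1.3, 0.5, -0.2]
opening: 0.502
grip_force: 30.0
```

```bash
python3 - <<'E'
from h import *
s=state(); print(s["eef_pos"],s["ft_force"],s["moment"])
yaw=np.radians(-7.37); u=np.array([np.cos(yaw),np.sin(yaw)]); n=np.array([-u[1],u[0]]); o=np.array([552.9,-282.8])
d=s["eef_pos"][:2]-o; print("TCP X,Y",d@u,d@n)
sc=read_camera("scene"); save("p4.png",cv2.resize(sc["color"][110:230,90:250],(800,600),interpolation=cv2.INTER_CUBIC)); pickle.dump(sc,open("c4.pkl","wb"))
E
```

```text
[ 434.80982301 -266.01025266   40.67239085] [ 1.28175922  0.46309288 -0.18289688] [ 0.22853731 -0.22225762  0.00053575]
TCP X,Y -119.26829805733243 1.5028623999763457
```

View pics/p4.png

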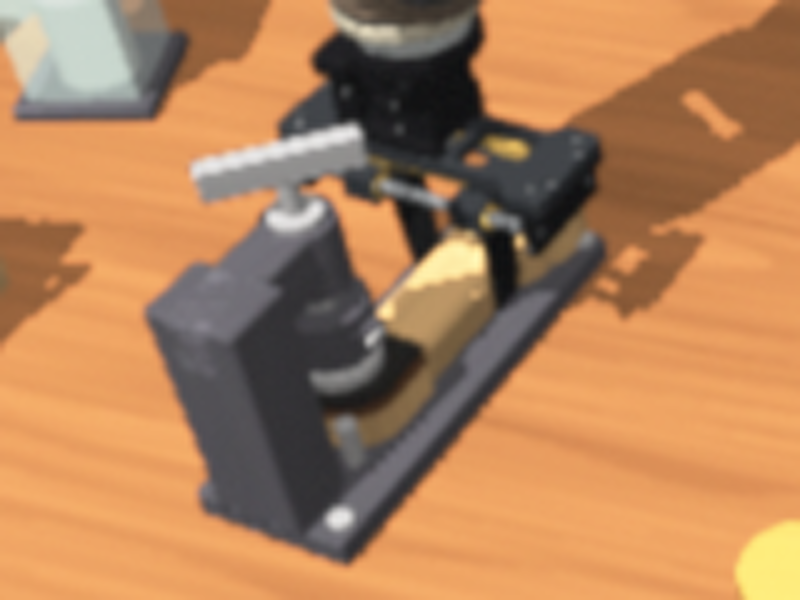

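The scene crop shows the heel under the platen, just short of the visible stop pin at (347,440). The tab end is the light spot at (372,335). Now I creep in.

Call:
{"name": "arm_command", "arguments": {
  "deltas": [
    {"dx": 0.001, "dy": -0.00013, "dz": 0, "yaw": 0},
    {"dx": 0.001, "dy": -0.00013, "dz": 0, "yaw": 0},
    {"dx": 0.001, "dy": -0.00013, "dz": 0, "yaw": 0},
    {"dx": 0.001, "dy": -0.00013, "dz": 0, "yaw": 0},
    {"dx": 0.001, "dy": -0.00013, "dz": 0, "yaw": 0},
    {"dx": 0, "dy": 0, "dz": 0, "yaw": 0}
  ]
}}

```text
t: 11.65
eef_pos: [439.0, -266.4, 40.7]
tcp_rot: [3.141, -0.001, 3.013]
ft_force: [-4.8, -0.1, 4.4]
opening: 0.504
grip_force: 30.0
```

Call:
{"name": "arm_command", "arguments": {
  "deltas": [
    {"dx": 0.0005, "dy": -6e-05, "dz": 0, "yaw": 0},
    {"dx": 0.0005, "dy": -6e-05, "dz": 0, "yaw": 0},
    {"dx": 0, "dy": 0, "dz": 0, "yaw": 0}
  ]
}}

```text
t: 11.95
eef_pos: [439.1, -266.4, 40.7]
tcp_rot: [3.141, -0.002, 3.013]
ft_force: [-10.2, -0.6, 6.8]
opening: 0.5
grip_force: 30.0
```

Call:
{"name": "arm_command", "arguments": {
  "deltas": [
    {"dx": 0.0005, "dy": -6e-05, "dz": 0, "yaw": 0},
    {"dx": 0, "dy": 0, "dz": 0, "yaw": 0}
  ]
}}

```text
t: 12.15
eef_pos: [439.2, -266.4, 40.7]
tcp_rot: [3.14, -0.003, 3.013]
ft_force: [-13.3, -0.7, 9.2]
opening: 0.503
grip_force: 30.0
```

Call:
{"name": "arm_command", "arguments": {
  "deltas": [
    {"dx": 0.0005, "dy": -6e-05, "dz": 0, "yaw": 0},
    {"dx": 0, "dy": 0, "dz": 0, "yaw": 0}
  ]
}}

```text
t: 12.35
eef_pos: [439.2, -266.3, 40.7]
tcp_rot: [3.14, -0.004, 3.013]
ft_force: [-16.1, -1.9, 9.7]
opening: 0.503
grip_force: 30.0
```

Call:
{"name": "arm_command", "arguments": {
  "deltas": [
    {"dx": -0.001, "dy": 0.0001, "dz": 0, "yaw": 0},
    {"dx": 0, "dy": 0, "dz": 0, "yaw": 0}
  ]
}}

```text
t: 12.55
eef_pos: [439.1, -266.3, 40.7]
tcp_rot: [3.141, -0.002, 3.013]
ft_force: [-9.6, -0.0, 5.7]
opening: 0.501
grip_force: 30.0
```

```bash
cat > m3.py <<'E'
from h import *
yaw=np.radians(-7.37); u=np.array([np.cos(yaw),np.sin(yaw)]); n=np.array([-u[1],u[0]]); o=np.array([552.9,-282.8])
def L(c):
    P=pts(c); return (P[...,:2]-o)@u,(P[...,:2]-o)@n,P[...,2]
if __name__=="__main__":
    sc=read_camera("scene"); pickle.dump(sc,open("c5.pkl","wb")); t=read_camera("top"); pickle.dump(t,open("c5t.pkl","wb"))
    for tag,c in(("before",pickle.load(open("c4.pkl","rb"))),("now",sc),("now top",t)):
        X,Y,z=L(c); i=(abs(Y)<20)&(X>-60)&(X<-24)&(z>35)&(z<70)
        print(tag)
        for k in range(-60,-20,3):
            j=i&(X>=k)&(X<k+3)
            if j.sum(): print(k+1.5,j.sum(),np.round(np.percentile(z[j],[10,50,90]),1),end="; ")
        j=(Y>26)&(Y<32)&(z>24)&(z<52)&(X>-60)&(X<30)
        print("\nside X range",np.round(np.percentile(X[j],[0,2,50,98,100]),1), "Y",np.median(Y[j]))
        j=(abs(Y-20)<9)&(z>26)&(z<48)&(X>18)&(X<42); print("pin",j.sum(),np.round([np.median(X[j]),X[j].max(),Y[j].min(),Y[j].max()],1))
    save("p5.png",cv2.resize(sc["color"][150:225,110:210],(800,600),interpolation=cv2.INTER_CUBIC))
E
python3 m3.py
```

```text
before
-58.5 12 [41.  42.2 43.5]; -55.5 6 [41.3 42.3 42.5]; -52.5 6 [40.4 41.7 42.7]; -49.5 6 [40.7 42.4 43.1]; -37.5 1 [56.8 56.8 56.8]; -34.5 5 [54.9 56.3 57.3]; -31.5 2 [54.3 55.  55.7]; -28.5 4 [55.7 56.4 57.4]; -25.5 2 [54.1 55.6 57.1]; 
side X range [-59.9 -55.2  -8.7  28.7  29.9] Y 29.359664881478857
pin 26 [31.7 35.  11.7 28. ]
now
-58.5 9 [40.  41.4 42.7]; -55.5 7 [40.8 41.9 42.2]; -52.5 8 [41.4 42.1 42.9]; -49.5 6 [40.7 41.3 42.5]; -46.5 5 [40.  41.7 42.4]; -43.5 2 [44.1 44.4 44.8]; -31.5 1 [56.1 56.1 56.1]; -28.5 4 [56.3 57.6 58.9]; -25.5 3 [55.6 57.3 58.2]; 
side X range [-59.5 -54.3  -7.1  29.1  29.6] Y 29.66578895700364
pin 33 [30.6 36.7 11.  28.5]
now top
-58.5 5 [39.9 41.1 42.2]; -55.5 7 [38.4 41.9 44.2]; -52.5 9 [38.6 40.7 43.7]; -49.5 8 [40.6 42.2 43.6]; -46.5 8 [38.6 41.7 42.6]; -43.5 9 [37.7 42.6 43.7]; -40.5 11 [38.5 42.8 45.6]; -37.5 13 [38.3 42.  44.3]; -34.5 18 [40.2 42.9 57. ]; -31.5 13 [53.  56.8 60.1]; -28.5 12 [55.  58.3 60.2]; -25.5 9 [53.8 56.  58. ]; 
side X range [-49.7 -42.  -13.4   9.4   9.9] Y 28.644746564792108
pin 12 [28.  35.6 18.4 26.8]
```

View pics/p5.png

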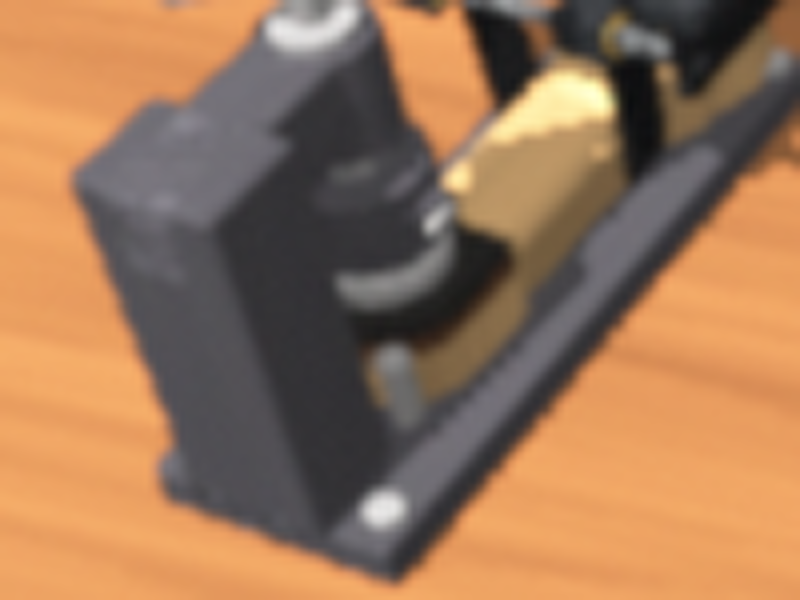

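The crop shows the heel against the near pin at (400,385). The contact force is nearly pure −x with a balanced lateral part, so both pins are touching. I'll ease off and release.

Call:
{"name": "arm_command", "arguments": {
  "deltas": [
    {"dx": -0.0005, "dy": 0, "dz": 0, "yaw": 0},
    {"dx": -0.0005, "dy": 0.0001, "dz": 0, "yaw": 0},
    {"dx": 0, "dy": 0, "dz": 0, "yaw": 0}
  ]
}}

```text
t: 12.95
eef_pos: [439.1, -266.4, 40.7]
tcp_rot: [3.141, -0.0, 3.013]
ft_force: [-3.9, 1.0, 4.9]
opening: 0.501
grip_force: 30.0
```

Call:
{"name": "arm_command", "arguments": {
  "deltas": [
    {"dx": 0, "dy": 0, "dz": 0, "yaw": 0},
    {"dx": 0, "dy": 0, "dz": 0, "yaw": 0},
    {"dx": 0, "dy": 0, "dz": 0, "yaw": 0},
    {"dx": 0, "dy": 0, "dz": 0, "yaw": 0},
    {"dx": 0, "dy": 0, "dz": 0, "yaw": 0}
  ],
  "gripper": 0.065
}}

```text
t: 13.45
eef_pos: [439.3, -266.6, 40.6]
tcp_rot: [3.142, 0.0, 3.013]
ft_force: [-0.6, 0.3, 0.7]
opening: 0.685
grip_force: 0.0
```

Call:
{"name": "arm_command", "arguments": {
  "deltas": [
    {"dx": 0, "dy": 0, "dz": 0.015, "yaw": 0},
    {"dx": 0, "dy": 0, "dz": 0.03, "yaw": 0},
    {"dx": -0.01, "dy": 0, "dz": 0.045, "yaw": 0},
    {"dx": -0.02, "dy": 0.003, "dz": 0.045, "yaw": 0},
    {"dx": -0.02, "dy": 0.003, "dz": 0.045, "yaw": 0},
    {"dx": -0.02, "dy": 0.003, "dz": 0.03, "yaw": 0},
    {"dx": 0, "dy": 0, "dz": 0, "yaw": 0}
  ]
}}

```text
t: 14.15
eef_pos: [368.5, -257.8, 254.3]
tcp_rot: [-3.138, 0.005, 3.013]
ft_force: [0.3, -0.2, -0.7]
opening: 0.685
grip_force: 0.0
```

```bash
cat > m4.py <<'E'
from m3 import *
t=read_camera("top"); pickle.dump(t,open("c6t.pkl","wb")); sc=read_camera("scene"); pickle.dump(sc,open("c6.pkl","wb"))
print(state()["joints"])
for tag,c in(("top",t),("sc",sc)):
    X,Y,z=L(c); print(tag)
    for k in range(-225,-20,10):
        i=(X>=k)&(X<k+10)&(z>34)&(z<70)&(abs(Y)<50)
        if i.sum()>3: print(k+5,i.sum(),np.round([Y[i].min(),Y[i].max(),(Y[i].min()+Y[i].max())/2,np.median(z[i])],1))
    i=(z>34)&(z<50)&(X>-240)&(X<-150)&(abs(Y)<50)
    if i.sum(): print("front end X",X[i].min())
    b=(z>202)&(z<225)&(abs(X)<60)&(abs(Y)<60)
    q=np.stack([X[b],Y[b]],1).astype(np.float32); r=cv2.minAreaRect(q); bp=cv2.boxPoints(r); e=max(((bp[1]-bp[0]),(bp[2]-bp[1])),key=np.linalg.norm)
    print("bar press frame",r,"world yaw",(np.degrees(np.arctan2(e[1],e[0]))-7.37)%180, "world c",o+r[0][0]*u+r[0][1]*n)
E
python3 m4.py
```

```text
[-7.56320786e-01  2.20362063e-01  1.94368099e+00  1.57572418e-04
  9.75938831e-01 -2.19822675e+00]
top
-190 8 [31.4 38.3 34.8 43.2]
-180 11 [31.8 40.2 36.  40.1]
-170 10 [30.2 39.7 34.9 42.3]
-160 45 [-26.2  35.4   4.6  41.6]
-150 70 [-28.7  32.9   2.1  41.7]
-140 65 [-27.6  31.4   1.9  42.3]
-130 55 [-22.7  27.    2.2  42.1]
-120 52 [-24.3  23.9  -0.2  42.3]
-110 53 [-24.1  24.1  -0.   42.5]
-100 52 [-23.   23.6   0.3  42.1]
-90 55 [-24.1  24.4   0.1  42.7]
-80 52 [-22.7  24.5   0.9  42.1]
-70 52 [-24.4  24.2  -0.1  41.4]
-60 56 [-23.7  24.5   0.4  41.4]
-50 51 [-23.2  24.7   0.7  41.2]
-40 52 [-24.9  24.5  -0.2  41.5]
-30 74 [-28.6  28.9   0.2  56.3]
-20 31 [-28.9  29.6   0.4  57.2]
front end X -201.03205981992053
bar press frame ((-1.7151451110839844, 0.550537109375), (12.238080978393555, 82.38616180419922), 47.031986236572266) world yaw 129.66199 world c [ 551.26964551 -282.03399863]
sc
-220 21 [-25.2  15.5  -4.8  41.4]
-210 34 [-29.2  26.9  -1.1  41. ]
-200 39 [-31.5  36.1   2.3  41.5]
-190 44 [-27.6  39.4   5.9  41.6]
-180 49 [-31.2  42.8   5.8  41.4]
-170 51 [-29.1  42.7   6.8  41.5]
-160 47 [-26.7  40.7   7.   41.1]
-150 43 [-25.8  35.7   5.   41.6]
-140 43 [-23.4  35.8   6.2  41.6]
-130 43 [-22.1  29.4   3.6  41.1]
-120 36 [-22.3  25.6   1.7  41.2]
-110 39 [-20.8  26.5   2.8  41.4]
-100 37 [-23.   26.4   1.7  41.5]
-90 42 [-22.1  26.6   2.3  41. ]
-80 40 [-25.6  26.7   0.5  41.1]
-70 41 [-20.4  26.3   2.9  41.9]
-60 39 [-21.7  26.9   2.6  41.7]
-50 30 [-7.9 26.2  9.2 41.6]
-40 6 [ 5.9 25.9 15.9 40.7]
-30 23 [ 6.8 31.4 19.1 56. ]
-20 31 [11.8 32.  21.9 54.2]
front end X -228.369134329063
bar press frame ((0.6287975311279297, 2.7606582641601562), (15.72535228729248, 83.14044952392578), 46.17340850830078) world yaw 128.8034 world c [ 553.87772984 -280.14280886]
```

The sole is flat and straight (centreline Y about 0.2 mm), with its front end at X = −228, so it is home. Now the handle.

Call:
{"name": "arm_command", "arguments": {
  "deltas": [
    {"dx": 0.0229, "dy": -0.0029, "dz": 0.003, "yaw": -5.4},
    {"dx": 0.0229, "dy": -0.0029, "dz": 0, "yaw": -5.4},
    {"dx": 0.0229, "dy": -0.0029, "dz": 0, "yaw": -5.4},
    {"dx": 0.0229, "dy": -0.0029, "dz": 0, "yaw": -5.4},
    {"dx": 0.0229, "dy": -0.0029, "dz": 0, "yaw": -5.4},
    {"dx": 0.0229, "dy": -0.0029, "dz": 0, "yaw": -5.4},
    {"dx": 0.0229, "dy": -0.0029, "dz": 0, "yaw": -5.4},
    {"dx": 0.0229, "dy": -0.0029, "dz": 0, "yaw": -5.2},
    {"dx": 0, "dy": 0, "dz": 0, "yaw": 0},
    {"dx": 0, "dy": 0, "dz": 0, "yaw": 0},
    {"dx": 0, "dy": 0, "dz": 0, "yaw": 0}
  ],
  "gripper": 0.065
}}

```text
t: 15.35
eef_pos: [551.9, -280.5, 252.5]
tcp_rot: [-3.141, -0.002, 2.264]
ft_force: [0.0, 0.1, 0.8]
opening: 0.683
grip_force: 0.0
```

Call:
{"name": "arm_command", "arguments": {
  "deltas": [
    {"dx": 0, "dy": 0, "dz": -0.02, "yaw": 0},
    {"dx": 0, "dy": 0, "dz": -0.02, "yaw": 0},
    {"dx": 0, "dy": 0, "dz": -0.01, "yaw": 0},
    {"dx": 0, "dy": 0, "dz": 0, "yaw": 0},
    {"dx": 0, "dy": 0, "dz": 0, "yaw": 0}
  ],
  "gripper": 0.04
}}

```text
t: 15.85
eef_pos: [552.4, -281.0, 204.3]
tcp_rot: [3.141, 0.001, 2.263]
ft_force: [0.1, -0.1, 0.2]
opening: 0.426
grip_force: 0.0
```

Call:
{"name": "arm_command", "arguments": {
  "deltas": [
    {"dx": 0, "dy": 0, "dz": 0, "yaw": 0},
    {"dx": 0, "dy": 0, "dz": 0, "yaw": 0},
    {"dx": 0, "dy": 0, "dz": 0, "yaw": 0},
    {"dx": 0, "dy": 0, "dz": 0, "yaw": 0},
    {"dx": 0, "dy": 0, "dz": 0, "yaw": 0},
    {"dx": 0, "dy": 0, "dz": 0, "yaw": 0}
  ],
  "gripper": 0.005
}}

```text
t: 16.45
eef_pos: [552.7, -280.6, 203.9]
tcp_rot: [3.141, 0.0, 2.263]
ft_force: [2.2, 2.5, 2.3]
opening: 0.126
grip_force: 30.0
```

```bash
cat > s.py <<'E'
from h import *
s=state(); print(round(s["t"],2),np.round(s["eef_pos"],1),"yaw",round(np.degrees(s["tcp_rot"][2]),1),"F",np.round(s["ft_force"],1),"M",np.round(s["moment"],3),"q6",round(s["joints"][5],2),s["opening"],s["grip_force"])
E
python3 s.py
```

```text
16.45 [ 552.7 -280.6  203.9] yaw 129.6 F [2.2 2.5 2.3] M [ 0.363 -0.266 -0.114] q6 -1.27 0.12587763890624423 29.986689034849405
```

Call:
{"name": "arm_command", "arguments": {
  "deltas": [
    {"dx": 0, "dy": 0, "dz": 0, "yaw": -3},
    {"dx": 0, "dy": 0, "dz": 0, "yaw": -5},
    {"dx": 0, "dy": 0, "dz": 0, "yaw": -5},
    {"dx": 0, "dy": 0, "dz": 0, "yaw": -5},
    {"dx": 0, "dy": 0, "dz": 0, "yaw": -5},
    {"dx": 0, "dy": 0, "dz": 0, "yaw": -5}
  ]
}}

```text
t: 17.05
eef_pos: [553.1, -280.4, 203.9]
tcp_rot: [3.14, 0.0, 1.771]
ft_force: [4.9, 4.5, 1.3]
opening: 0.125
grip_force: 30.0
```

```bash
cat >> s.py <<'E'
from m3 import L
sc=read_camera("scene"); X,Y,z=L(sc)
i=(z>200)&(z<216)&(abs(X)<60)&(abs(Y)<60)
# tab: points standing out on +y side of the ram above the platen
j=(z>58)&(z<110)&(Y>29)&(Y<60)&(abs(X)<14); k=(z>54)&(z<110)&(abs(Y)<40)&(abs(X)<40)
print("tabpts",j.sum(),np.round(np.percentile(Y[j],[50,90,100]),1) if j.sum() else "", "z",np.round(np.median(z[j]),1) if j.sum() else "")
pickle.dump(sc,open("last.pkl","wb"))
E
python3 s.py; python3 - <<'E'
import sys; sys.path.insert(0,'.')
from m3 import *
sc=pickle.load(open("c6.pkl","rb")); X,Y,z=L(sc)
for zz in range(54,112,4):
    i=(z>=zz)&(z<zz+4)&(abs(X)<12)&(Y>15)&(Y<60)
    if i.sum(): print(zz+2,i.sum(),np.round([Y[i].max(),np.median(Y[i])],1), sc["color"][i].mean(0).astype(int))
E
```

```text
17.05 [ 553.1 -280.4  203.9] yaw 101.5 F [4.9 4.5 1.3] M [ 0.533 -0.708  0.252] q6 -0.78 0.1247212509829143 30.02296183258295
tabpts 31 [32.2 34.  35.3] z 94.9
56 21 [31.6 25.1] [44 43 42]
60 8 [30.7 24.8] [57 56 55]
64 4 [24.8 23.5] [104 103 102]
68 6 [25.3 24.5] [121 119 119]
72 14 [26.  22.6] [104 103 103]
80 3 [26.9 25.2] [65 64 66]
84 4 [28.7 25.6] [64 63 65]
88 4 [31.7 25.4] [62 60 63]
92 5 [35.1 33.5] [105 103 103]
96 12 [35.7 33.1] [110 106 105]
100 18 [34.4 29.5] [81 77 79]
104 10 [33.1 25.9] [67 65 69]
108 17 [27.1 21.2] [73 71 75]
112 12 [26.6 22.1] [75 73 78]
```

Call:
{"name": "arm_command", "arguments": {
  "deltas": [
    {"dx": 0.0003, "dy": 0.0003, "dz": 0, "yaw": -5},
    {"dx": 0.0003, "dy": 0.0003, "dz": 0, "yaw": -5},
    {"dx": 0, "dy": 0, "dz": 0, "yaw": -5},
    {"dx": 0, "dy": 0, "dz": 0, "yaw": -5},
    {"dx": 0, "dy": 0, "dz": 0, "yaw": -5}
  ]
}}

```text
t: 17.6
eef_pos: [553.5, -280.4, 203.9]
tcp_rot: [3.14, 0.001, 1.335]
ft_force: [3.9, -0.3, 0.8]
opening: 0.124
grip_force: 30.0
```

```bash
python3 s.py
```

```text
17.6 [ 553.5 -280.4  203.9] yaw 76.5 F [ 3.9 -0.3  0.8] M [-0.042 -0.521  0.241] q6 -0.34 0.12431225023425987 30.023403111845255
tabpts 28 [32.8 34.2 35.4] z 95.2
```

Turned 53° so far. Continuing with small checks.

Call:
{"name": "arm_command", "arguments": {
  "deltas": [
    {"dx": 0.0003, "dy": 0, "dz": 0, "yaw": -4},
    {"dx": 0, "dy": 0, "dz": 0, "yaw": -4},
    {"dx": 0, "dy": 0, "dz": 0, "yaw": -4},
    {"dx": 0, "dy": 0, "dz": 0, "yaw": -4}
  ]
}}

```text
t: 18.05
eef_pos: [553.7, -280.5, 203.9]
tcp_rot: [3.14, 0.0, 1.058]
ft_force: [5.2, -0.0, 1.4]
opening: 0.12
grip_force: 30.0
```

```bash
python3 s.py
```

```text
18.05 [ 553.7 -280.5  203.9] yaw 60.6 F [ 5.2 -0.   1.4] M [-0.179 -0.453  0.198] q6 -0.06 0.12026551720924285 30.024102553725243
tabpts 31 [32.6 34.3 35.4] z 93.2
```

Call:
{"name": "arm_command", "arguments": {
  "deltas": [
    {"dx": 0.0002, "dy": 0, "dz": 0, "yaw": -4},
    {"dx": 0, "dy": 0, "dz": 0, "yaw": -4},
    {"dx": 0, "dy": 0, "dz": 0, "yaw": -4}
  ]
}}

```text
t: 18.4
eef_pos: [553.9, -280.6, 203.9]
tcp_rot: [3.14, 0.0, 0.85]
ft_force: [4.3, -2.6, 1.4]
opening: 0.125
grip_force: 30.0
```

```bash
python3 s.py
```

```text
18.4 [ 553.9 -280.6  203.9] yaw 48.7 F [ 4.3 -2.6  1.4] M [-0.392 -0.427  0.179] q6 0.15 0.12498028316962606 30.0205796957016
tabpts 30 [32.3 34.6 35.5] z 93.0
```

Call:
{"name": "arm_command", "arguments": {
  "deltas": [
    {"dx": 0.0003, "dy": -0.0002, "dz": 0, "yaw": -4},
    {"dx": 0, "dy": 0, "dz": 0, "yaw": -4}
  ]
}}

```text
t: 18.65
eef_pos: [554.0, -280.7, 203.9]
tcp_rot: [3.14, 0.0, 0.711]
ft_force: [3.4, -1.8, 2.2]
opening: 0.129
grip_force: 30.0
```

```bash
python3 s.py
```

```text
18.65 [ 554.  -280.7  203.9] yaw 40.7 F [ 3.4 -1.8  2.2] M [-0.321 -0.343  0.245] q6 0.29 0.1285439926187097 30.031550601124763
tabpts 32 [31.6 34.1 37. ] z 92.3
```

Call:
{"name": "arm_command", "arguments": {
  "deltas": [
    {"dx": 0, "dy": 0, "dz": 0, "yaw": -4},
    {"dx": 0, "dy": 0, "dz": 0, "yaw": -4}
  ]
}}

```text
t: 18.9
eef_pos: [554.1, -280.8, 203.9]
tcp_rot: [3.14, -0.0, 0.572]
ft_force: [3.3, -2.2, 2.2]
opening: 0.125
grip_force: 30.0
```

```bash
python3 s.py
```

```text
18.9 [ 554.1 -280.8  203.9] yaw 32.8 F [ 3.3 -2.2  2.2] M [-0.499 -0.417  0.2  ] q6 0.42 0.12497980409687733 30.03349307924509
tabpts 31 [31.6 33.8 35.6] z 91.3
```

Call:
{"name": "arm_command", "arguments": {
  "deltas": [
    {"dx": 0.0003, "dy": -0.0002, "dz": 0, "yaw": -4},
    {"dx": 0, "dy": 0, "dz": 0, "yaw": -4}
  ]
}}

```text
t: 19.15
eef_pos: [554.2, -280.9, 203.9]
tcp_rot: [3.141, 0.0, 0.433]
ft_force: [1.8, -3.1, 2.3]
opening: 0.125
grip_force: 30.0
```

```bash
python3 s.py
```

```text
19.15 [ 554.2 -280.9  203.9] yaw 24.8 F [ 1.8 -3.1  2.3] M [-0.482 -0.244  0.301] q6 0.56 0.12482322325755345 30.043406635522842
tabpts 33 [32.1 34.  34.4] z 92.0
```

Call:
{"name": "arm_command", "arguments": {
  "deltas": [
    {"dx": 0, "dy": -0.0002, "dz": 0, "yaw": -4},
    {"dx": 0, "dy": 0, "dz": 0, "yaw": -4}
  ]
}}

```text
t: 19.4
eef_pos: [554.2, -281.0, 203.9]
tcp_rot: [3.141, -0.0, 0.294]
ft_force: [2.8, -3.0, 3.4]
opening: 0.123
grip_force: 30.1
```

```bash
python3 s.py
```

```text
19.4 [ 554.2 -281.   203.9] yaw 16.8 F [ 2.8 -3.   3.4] M [-0.445 -0.276  0.33 ] q6 0.7 0.12272700514058836 30.050041023641825
tabpts 30 [32.2 34.  35.5] z 91.0
```

The torque has risen to 0.33 N m, so the platen is likely in contact. Smaller steps from here.

Call:
{"name": "arm_command", "arguments": {
  "deltas": [
    {"dx": 0, "dy": -0.0002, "dz": 0, "yaw": -3},
    {"dx": 0, "dy": 0, "dz": 0, "yaw": -3}
  ]
}}

```text
t: 19.65
eef_pos: [554.2, -281.2, 203.9]
tcp_rot: [3.141, -0.0, 0.19]
ft_force: [2.7, -2.3, 2.9]
opening: 0.126
grip_force: 30.1
```

```bash
python3 s.py
```

```text
19.65 [ 554.2 -281.2  203.9] yaw 10.9 F [ 2.7 -2.3  2.9] M [-0.468 -0.24   0.335] q6 0.81 0.12595887094457456 30.050803441554308
tabpts 29 [31.7 34.3 36.9] z 89.5
```

Call:
{"name": "arm_command", "arguments": {
  "deltas": [
    {"dx": 0, "dy": 0, "dz": 0, "yaw": -3},
    {"dx": 0, "dy": 0, "dz": 0, "yaw": -2}
  ]
}}

```text
t: 19.9
eef_pos: [554.2, -281.3, 203.9]
tcp_rot: [3.141, -0.001, 0.103]
ft_force: [2.9, -3.5, 3.9]
opening: 0.124
grip_force: 30.0
```

```bash
python3 s.py
```

```text
19.9 [ 554.2 -281.3  203.9] yaw 5.9 F [ 2.9 -3.5  3.9] M [-0.513 -0.234  0.28 ] q6 0.89 0.1241378932633226 30.041584353893995
tabpts 30 [32.1 35.3 36.3] z 89.9
```

Call:
{"name": "arm_command", "arguments": {
  "deltas": [
    {"dx": 0.0001, "dy": -0.0002, "dz": 0, "yaw": -3},
    {"dx": 0, "dy": 0, "dz": 0, "yaw": -2}
  ]
}}

```text
t: 20.15
eef_pos: [554.2, -281.3, 203.9]
tcp_rot: [3.141, -0.0, 0.015]
ft_force: [1.9, -2.1, 3.3]
opening: 0.124
grip_force: 30.0
```

```bash
python3 s.py
```

```text
20.15 [ 554.2 -281.3  203.9] yaw 0.9 F [ 1.9 -2.1  3.3] M [-0.436 -0.124  0.302] q6 0.98 0.12440064690591825 30.040535386651754
tabpts 30 [31.9 35.1 36.2] z 90.6
```

Call:
{"name": "arm_command", "arguments": {
  "deltas": [
    {"dx": 0, "dy": 0, "dz": 0, "yaw": -3},
    {"dx": 0, "dy": 0, "dz": 0, "yaw": -2}
  ]
}}

```text
t: 20.4
eef_pos: [554.2, -281.4, 203.9]
tcp_rot: [3.141, -0.0, -0.073]
ft_force: [0.9, -3.1, 4.2]
opening: 0.126
grip_force: 30.0
```

```bash
python3 s.py
```

```text
20.4 [ 554.2 -281.4  203.9] yaw -4.2 F [ 0.9 -3.1  4.2] M [-0.499 -0.104  0.294] q6 1.07 0.12575319056503584 30.04503456875682
tabpts 29 [32.3 34.8 35.4] z 90.0
```

Call:
{"name": "arm_command", "arguments": {
  "deltas": [
    {"dx": 0, "dy": -0.0002, "dz": 0, "yaw": -3},
    {"dx": 0, "dy": 0, "dz": 0, "yaw": -2}
  ]
}}

```text
t: 20.65
eef_pos: [554.2, -281.5, 203.9]
tcp_rot: [3.141, -0.0, -0.16]
ft_force: [2.1, -0.9, 5.5]
opening: 0.124
grip_force: 30.0
```

```bash
python3 s.py
```

```text
20.65 [ 554.2 -281.5  203.9] yaw -9.2 F [ 2.1 -0.9  5.5] M [-0.433 -0.095  0.277] q6 1.15 0.12396901809941674 30.048039592802525
tabpts 32 [32.4 35.4 37.1] z 89.4
```

Call:
{"name": "arm_command", "arguments": {
  "deltas": [
    {"dx": 0, "dy": 0, "dz": 0, "yaw": -3},
    {"dx": 0, "dy": 0, "dz": 0, "yaw": -2}
  ]
}}

```text
t: 20.9
eef_pos: [554.2, -281.6, 203.9]
tcp_rot: [3.141, -0.0, -0.247]
ft_force: [1.9, -2.9, 5.6]
opening: 0.127
grip_force: 30.1
```

```bash
python3 s.py; python3 - <<'E'
from m3 import *
sc=pickle.load(open("last.pkl","rb")); X,Y,z=L(sc)
for zz in range(54,104,3):
    i=(z>=zz)&(z<zz+3)&(abs(X)<14)&(Y>15)&(Y<70)
    if i.sum(): print(zz+1.5,i.sum(),np.round([Y[i].max(),np.median(Y[i])],1), sc["color"][i].mean(0).astype(int))
E
```

```text
20.9 [ 554.2 -281.6  203.9] yaw -14.2 F [ 1.9 -2.9  5.6] M [-0.541 -0.052  0.33 ] q6 1.24 0.12713092609516813 30.054171849042177
tabpts 51 [37.7 48.7 50.2] z 89.0
55.5 14 [31.9 27.6] [56 55 54]
58.5 15 [30.6 24.6] [93 92 91]
61.5 6 [25.1 24. ] [119 118 117]
64.5 9 [25.6 22.5] [116 115 115]
67.5 2 [25.9 23. ] [100  98  99]
70.5 2 [26.7 25.5] [80 79 81]
73.5 4 [27.2 24.6] [61 60 62]
76.5 1 [23.6 23.6] [53 52 56]
79.5 3 [25.5 24.2] [53 52 55]
82.5 6 [48.6 31.9] [83 82 83]
85.5 8 [48.9 36.5] [122 121 121]
88.5 29 [50.1 39.6] [171 167 164]
91.5 16 [50.2 32.2] [129 125 124]
94.5 16 [34.3 26. ] [63 61 63]
97.5 4 [27.7 25.2] [80 76 78]
100.5 17 [28.3 23.8] [74 72 76]
103.5 22 [26.7 20.1] [71 70 74]
```

The tab has popped: its tip moved from 35 to 50 mm. Now I release and rise.

Call:
{"name": "arm_command", "arguments": {
  "deltas": [
    {"dx": 0, "dy": 0, "dz": 0, "yaw": 0},
    {"dx": 0, "dy": 0, "dz": 0, "yaw": 0},
    {"dx": 0, "dy": 0, "dz": 0, "yaw": 0},
    {"dx": 0, "dy": 0, "dz": 0, "yaw": 0}
  ],
  "gripper": 0.05
}}

```text
t: 21.35
eef_pos: [554.0, -281.1, 203.3]
tcp_rot: [-3.141, 0.001, -0.25]
ft_force: [0.5, -0.3, -0.6]
opening: 0.405
grip_force: 0.0
```

Call:
{"name": "arm_command", "arguments": {
  "deltas": [
    {"dx": 0, "dy": 0, "dz": 0.02, "yaw": 0},
    {"dx": 0, "dy": 0, "dz": 0.04, "yaw": 0},
    {"dx": 0, "dy": 0, "dz": 0.04, "yaw": 0},
    {"dx": -0.03, "dy": 0, "dz": 0.03, "yaw": 0},
    {"dx": -0.04, "dy": 0, "dz": 0, "yaw": 0},
    {"dx": -0.04, "dy": 0, "dz": 0, "yaw": 0},
    {"dx": -0.03, "dy": 0, "dz": 0, "yaw": 0},
    {"dx": 0, "dy": 0, "dz": 0, "yaw": 0},
    {"dx": 0, "dy": 0, "dz": 0, "yaw": 0}
  ]
}}

```text
t: 22.25
eef_pos: [414.1, -281.5, 334.1]
tcp_rot: [3.141, -0.001, -0.251]
ft_force: [0.6, -0.0, -0.0]
opening: 0.528
grip_force: 0.0
```

```bash
python3 s.py; python3 m4.py; python3 - <<'E'
from m3 import *
sc=pickle.load(open("c6.pkl","rb")); save("p6.png",cv2.resize(sc["color"],(800,600)))
E
```

```text
22.25 [ 414.1 -281.5  334.1] yaw -14.4 F [ 0.6 -0.  -0. ] M [-0.031  0.163 -0.032] q6 1.09 0.5283874040265902 0.0
tabpts 52 [36.6 49.1 50.8] z 89.2
[-7.27790234e-01  2.17628987e-01  1.70835629e+00  1.55979699e-05
  1.21570097e+00  1.09293571e+00]
top
-220 48 [-30.4  16.   -7.2  41.6]
-210 62 [-32.3  28.4  -1.9  41.9]
-200 76 [-35.2  36.6   0.7  41.5]
-190 82 [-33.   39.9   3.5  41.9]
-180 66 [-32.  40.   4.  42.]
-170 56 [-11.4  39.7  14.1  41.3]
-160 54 [-11.1  35.7  12.3  41.7]
-150 53 [-13.3  33.1   9.9  41.3]
-140 52 [-14.8  30.9   8.1  41.6]
-130 48 [-16.5  26.4   4.9  41.2]
-120 46 [-18.4  24.    2.8  42.1]
-110 48 [-18.8  24.4   2.8  42.1]
-100 50 [-20.7  24.3   1.8  41.8]
-90 50 [-20.9  24.5   1.8  41.3]
-80 53 [-22.3  23.9   0.8  41.4]
-70 54 [-23.1  25.1   1.   42.4]
-60 53 [-23.   24.1   0.6  41.3]
-50 55 [-24.4  24.3  -0.   41.9]
-40 52 [-25.   24.   -0.5  41.4]
-30 69 [-28.9  28.6  -0.1  56.5]
-20 24 [-20.8  29.2   4.2  56. ]
front end X -229.26433768877902
bar press frame ((-1.8489952087402344, 0.02410411834716797), (13.823736190795898, 82.79606628417969), 83.0126876831
[... 265 characters left out ...]
41.5]
-160 46 [-27.   41.2   7.1  41.5]
-150 45 [-26.2  37.8   5.8  41.4]
-140 49 [-26.5  34.5   4.   41.2]
-130 36 [-20.8  31.7   5.4  40.7]
-120 36 [-20.3  26.4   3.   41.4]
-110 37 [-20.2  26.2   3.   41.5]
-100 42 [-22.6  25.4   1.4  41.4]
-90 39 [-22.9  26.2   1.6  41.3]
-80 40 [-21.9  25.5   1.8  41.6]
-70 41 [-24.1  25.9   0.9  41.6]
-60 39 [-22.5  26.3   1.9  41.4]
-50 33 [-11.8  26.8   7.5  41.6]
-40 6 [20.5 26.4 23.5 40. ]
-30 12 [28.3 32.2 30.2 50.9]
-20 17 [29.2 31.6 30.4 47.8]
front end X -229.88583767409918
bar press frame ((1.0423316955566406, 2.786924362182617), (15.14605712890625, 83.3094253540039), 83.08658599853516) world yaw 165.71658 world c [ 554.29121689 -280.16980641]
```

View pics/p6.png

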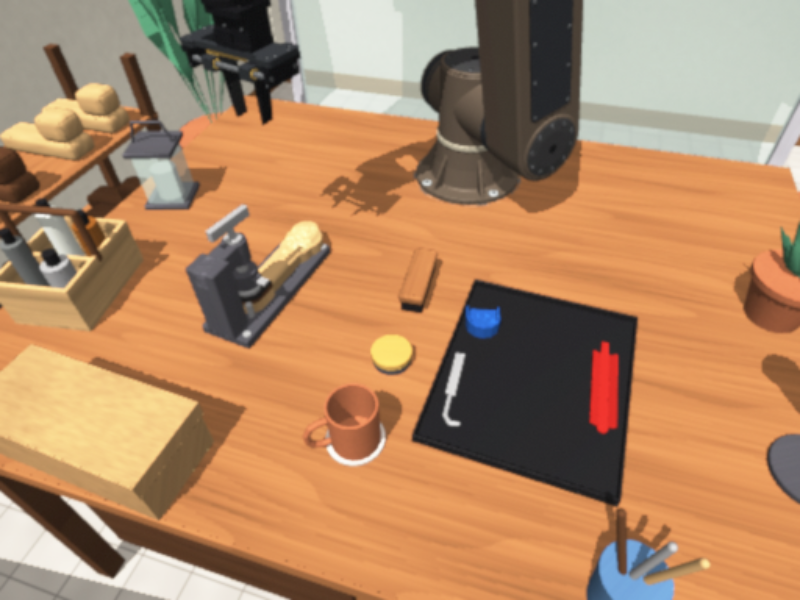

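The picture shows the sole clamped in the press at about (285,265) with the tab out at (265,285). The arm is clear at (245,60), and the mug, tin, brush and tray items are where they started. Handing in.

```bash
python3 -c "
from cell import job_done; print(job_done())"
```

```text
the job is handed in; nothing more can be done
None
```

The sole is clamped in the press, heel against the stop pins and pointing straight out, with the force tab popped and the arm clear; the job was handed in at about 22 s, and the hand-in call returned no verdict.

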